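# Open a child-resistant tablet tub on its slanted stand

### The arm

A 6-joint arm with a two-finger parallel gripper is mounted at the origin on a cart in front of the work surface, level with it; the furniture and walls round the work are solid. World frame = base frame: x ahead of the robot, y to its left, z up, the work surface at z = 0. Lengths are in m, angles in rad, forces in N, time in s.
With the tool pointing down it reaches from about 0.375 to 0.975 m from the base axis. Payload 3.8 kg.
Tool frame: the origin (TCP) lies at the centre of the arm's flange, where the gripper is bolted on; the fingertips stand 173 mm ahead of it and the grasp point (between the pads) lies 155 mm ahead of it (hold_point_z is the distance from the TCP to the grasp point, in m); z points along the fingers, y is the line along which they close (so a half turn about z gives the same grasp; the last joint's range is limited). The gripper opens to 85 mm and grips with 20 to 120 N. Pads are 22 mm wide; open, the fingers measure 114 mm over their backs; the gripper's body (76 mm by 85 mm) begins 54 mm behind the grasp point. The pads swing forward as they close: fully open they stand 13 mm farther back than shut.
Start: joints at [1.088, 0.264, 1.604, -0, 1.274, -0.037], TCP at [0.291, 0.609, 0.405] pointing down, gripper open.
Joint ranges: [-2.63, 2.63], [-0.94, 2.18], [0.31, 2.57], [-1.31, 4.45], [0, 2.66], [-2.55, 2.55]. Speed limits (rad/s): [2.57, 2.57, 3.14, 3.14, 3.14, 3.14].

### API

Orientations are given as a rotation vector (axis times angle).
In Python, from station import * gives the robot as it stands. The module is installed in compiled form; this text tells all that it offers.
- The arm moves only by the shell command python3 -m creep 'ROWS' [FORCE]. ROWS is text: rows parted by semicolons, each of 7 numbers parted by spaces: the opening, from 0 (shut) to 1 (fully open), then the shift along the world's x, y, z in cm, then the turn, a rotation vector about the world's x, y, z in rad. In form: gripper tx ty tz wx wy wz; .... A call has 1 to 10 rows; each row is the pose to reach, as a shift and turn from the pose commanded when the call began; what a row does not reach only later rows make up. A row lasts 1/8 s, in which the tool goes at most 62.5 mm and 10.7 degrees, less where a joint would pass 70% of its speed; a pose out of reach is approached as far as the arm can. A call with a gripper value outside its range is refused whole. The fingers move at their own pace and stop on an object; FORCE is the grip in N (left out, the last holds). Time passes only in rows, so rows that repeat a pose let the fingers close. It gives the time, the measured TCP pose, the force, the opening and the grip force at its end, in the units of the state.
- get_state(): the state, without advancing time (a new reading comes with each control period).
- snapshot(name): name is "scene" or "top"; returns the picture (420x560x3 uint8, red, green, blue); there is no depth.
- camera_info(name): a dict with "K" (3x3 intrinsics, pixels), "dist" ([k1, k2, p1, p2, k3] as OpenCV has them; the pictures are not rectified), "eye" and "attitude" of the camera in the world. Camera axes: x right, y up, looking along -z (the intrinsics and any distortion apply to the point x, -y, -z); pixel columns grow to the right and rows downward; lengths in m; the calibration is good to about 2 mm. A picture is of the moment at which its call begins. camera_info takes no time and is no camera call.
- sign_off(): hands the job in; it is judged then, once.
Trained networks look in the newest picture that a camera, given by its name, has taken for a name from the list of things; names that differ only in an ending like _2 or _b are one class to them, and where a whole thing is asked for, a point or a joint stands for the part that bears it (a point fixed in the world has none). Each returns a list of dicts, best first, with "score" (0 to 1); they miss things now and then, are a little off and sometimes report something else, mostly with a low value. They report only what shows in the picture. A call takes as long as a camera call. They do not tell look-alikes from the thing itself.
- recognise(camera, query): "at" ([x, y, z] in m, in world coordinates, good to about 4 mm: the middle of the surface that is visible of it).
- cut_out(camera, query): "pixels" (420x560 bool, what is visible of it).
The state is a dict: "time": time; "q": joint angles; "qd": joint speeds; "effort": joint torques, N m; "tcp_pos": TCP position; "eef_rot": TCP orientation; "contact_force": force on the tool from outside, world axes, zero at the start; "ft_torque": the same for the moment, N m; "gripper_width": finger opening in m; "grip_force": force on a finger pad.
Only numpy, scipy, OpenCV 4.12 (cv2) and the standard library are available. Lean on these libraries where they do the work, as an engineer would, in place of code of your own. Each camera call takes 0.05 s, during which the arm holds its last target. There are 200 camera calls.

### The job

Open the white tablet tub that leans in the wooden stand: grip the knob of its orange child-resistant cap, push the cap down hard along the tub's slanting axis and, keeping it down, turn it anticlockwise about a sixth of a turn until its lugs are free (do not force it round unpressed), then lift it off. Set the cap down, knob upward, flat on the middle of the tile with the blue rings (do not drop it), and leave the spice jar, the salt shaker and the cup by the stand where they are.

Things in the scene. Friction and masses are not known exactly. Their poses are not given: they have to be found in the camera images.
- cap_knob (a point): Centre of the round knob (30 mm in diameter, 26 mm high) that stands in the middle of the flat top of the orange cap and is gripped to work it. z: out of the cap's top along its axis; x: towards the white dot. Along z the cap's flat top is 12 mm below this point, the knob's top 13 mm above it, the skirt's lower edge 36 mm below it. Fingertips beside the knob may bear on the flat top to push.
- cap_dot (a point): White dot, 6 mm wide, on the cap's flat top, 29 mm from its axis (on the cap's x axis). It shows how far the cap has been turned.
- cap: The orange cap, 68 mm in diameter, loose, 45 to 80 g, closed at the start; origin on its axis at the skirt's lower edge, axes as cap_knob. Once pressed 6 to 8 mm down, turn it anticlockwise seen from above the cap (positive about z): it is free between 0.75 and 1.35 rad (best 1.05), a stop follows. Then it comes straight off along z, clear after 25 mm. Clockwise is blocked.
- neck (a point): Point on the axis of the fixed white tub (76 mm in diameter, green label), which leans 30 degrees from vertical, roughly towards the robot. z runs up along the tub's slanting axis, out of its mouth. While closed and unpressed the cap's origin lies at this point and the cap's axes are parallel to these. Three lugs on the neck hold the cap and catches keep it from turning unless pressed.
- spring_disc (a joint): Grey spring disc in the tub's mouth that pushes the cap up: 0 m closed and unpressed, negative when pressed down, +0.003 with the cap off. It resists with about 6 N at 0, 12 N at -0.005 (the catches are just cleared) and 16 N at -0.0085, where the cap bottoms.
- blue_tile_top (a point): Middle of the upper face of the blue tile: square, white with dark blue rings, 104 x 104 mm, on a wooden block, lying face up on the worktop, 42 mm high in all, fixed. Use its position only. The two tiles lie one left, one right of the robot and may change places. The cap goes on this one.
- green_tile_top (a point): Middle of the upper face of the green tile: square, cream with dark green crosses, 104 x 104 mm, on a wooden block, lying face up on the worktop, 42 mm high in all, fixed. Use its position only. The two tiles lie one left, one right of the robot and may change places.
- red_spice_jar: Bystander: glass spice jar with a green lid, 46 mm in diameter, 106 mm high, loose; origin at the centre of its underside.
- salt: Bystander: salt shaker with a grey domed top, 44 mm in diameter, 90 mm high, loose; origin at the centre of its underside.
- small_cup: Bystander: handleless cup, pale above and dark blue below, 70 mm in diameter, 78 mm high, loose; origin at the centre of its underside.
Things that resemble listed ones, but are neither listed nor needed, are in the scene too. There is more than one size of the cap; the job needs the smaller.

How it is judged:
By the outcome, as a careful person would: the job done as asked, in the order asked, and still so for the second after the job is handed in, with the robot touching nothing.
It also fails if it takes over 45 s, if anything falls off the work surface, if the arm or the gripper's body presses on something with over 40 N, if the wrist force passes 120 N, or if a joint passes its speed limit or range.

## Working session

There is one attempt and no reset: what is moved stays moved. The work goes in short steps, Python scripts to look and compute and a shell command to move; the robot and the scene stay as the last step left them, time stands still between calls to the robot, and variables do not carry over. Pictures are saved under pics/ and viewed, at most 10 in all, crops included, and the job is handed in when it is done.

```bash
mkdir -p pics
python3 - <<'E'
from station import *
import cv2,numpy as np
s=get_state();print({k:np.round(v,3) for k,v in s.items()})
for c in("scene","top"):
    im=snapshot(c);cv2.imwrite(f"pics/{c}0.png",im[:,:,::-1])
    i=camera_info(c);print(c,{k:np.round(v,4).tolist() for k,v in i.items()})
    for q in("cap_knob","cap_dot","cap","neck","blue_tile_top","green_tile_top","red_spice_jar","salt","small_cup"):
        print(q,[(np.round(d["at"],3).tolist(),round(d["score"],2)) for d in recognise(c,q)])
E
```

```text
{'time': np.float64(0.0), 'q': array([ 1.088,  0.265,  1.605,  0.   ,  1.274, -0.037]), 'qd': array([ 0.001, -0.001,  0.001,  0.001, -0.   , -0.001]), 'effort': array([ 3.0000e-03, -5.1512e+01, -3.6730e+01,  0.0000e+00,  1.3000e-02,
        0.0000e+00]), 'tcp_pos': array([0.291, 0.609, 0.403]), 'eef_rot': array([-6.940e-01, -3.063e+00,  3.000e-03]), 'contact_force': array([-0.286, -0.481, -0.921]), 'ft_torque': array([-0.   , -0.058, -0.014]), 'grip_force': np.float64(0.0), 'gripper_width': np.float64(0.085)}
scene {'K': [[417.9377, 0.0, 281.8009], [0.0, 417.9377, 213.6134], [0.0, 0.0, 1.0]], 'dist': [-0.0737, 0.0, 0.0, 0.0, 0.0], 'eye': [-0.1681, -0.4993, 0.6934], 'attitude': [0.9014, -0.4981, -0.8837]}
cap_knob [([0.494, 0.094, 0.029], 0.88), ([0.523, -0.065, 0.145], 0.8)]
cap_dot [([0.493, 0.095, 0.037], 0.85), ([0.526, -0.065, 0.146], 0.77)]
cap [([0.523, -0.068, 0.143], 0.58), ([0.493, 0.091, 0.034], 0.58), ([0.629, -0.254, 0.047], 0.58)]
neck [([0.557, -0.086, 0.092], 0.72)]
blue_tile_top [([0.439, 0.266, 0.041], 0.84)]
green_tile_top [([0.444, -0.222, 0.041], 0.74)]
red_spice_
[... 233 characters left out ...]
0], 'eye': [0.4722, -0.0302, 1.2759], 'attitude': [0.0605, -0.0854, -1.5875]}
cap_knob [([0.509, 0.102, 0.033], 0.93), ([0.54, -0.056, 0.156], 0.79), ([0.64, -0.244, 0.082], 0.62), ([0.637, 0.224, 0.103], 0.27), ([0.455, 0.276, 0.038], 0.26)]
cap_dot [([0.542, -0.054, 0.155], 0.96), ([0.626, -0.372, 0.04], 0.7), ([0.506, 0.102, 0.033], 0.69)]
cap [([0.508, 0.104, 0.028], 0.69), ([0.54, -0.053, 0.154], 0.68), ([0.638, 0.225, 0.103], 0.29)]
neck [([0.596, -0.048, 0.106], 0.94)]
blue_tile_top [([0.455, 0.279, 0.042], 0.69)]
green_tile_top [([0.465, -0.212, 0.042], 0.66)]
red_spice_jar [([0.636, 0.225, 0.104], 0.92)]
salt [([0.64, -0.243, 0.081], 0.54)]
small_cup [([0.623, -0.369, 0.039], 0.97)]
```

View pics/scene0.png

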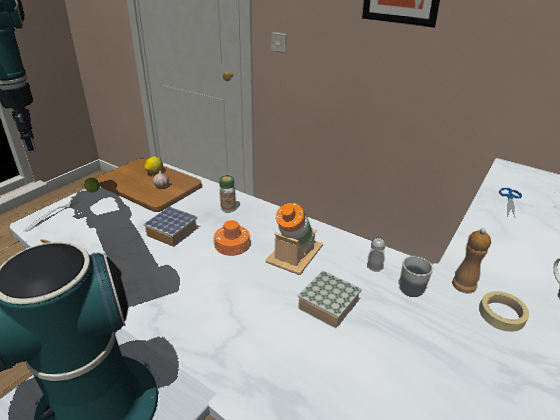

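View pics/top0.png

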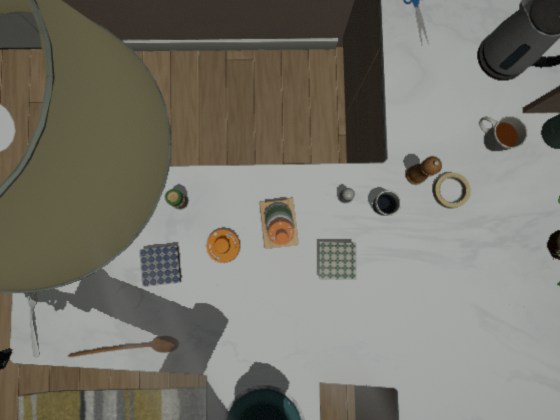

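The smaller cap sits on the leaning tub at scene (290,215) / top (281,232). The look-alike is the larger loose cap at scene (231,235) / top (223,245). Blue tile is on the left, at scene (171,222) / top (160,263). Green is on the right, at top (337,259). The two cameras disagree by about 15 mm, so I'll check a close crop and do my own fit.

```bash
cat > h.py <<'E'
import numpy as np,cv2
from scipy.spatial.transform import Rotation as R
from scipy.optimize import minimize
from station import *
def cam(c):
    i=camera_info(c);return np.array(i["K"]),np.array(i["dist"]),np.array(i["eye"]),R.from_rotvec(i["attitude"]).as_matrix()@np.diag([1,-1,-1.])
def proj(C,P):
    K,d,e,A=C;r=A.T
    return cv2.projectPoints(np.atleast_2d(P).astype(float),cv2.Rodrigues(r)[0],-r@e,K,d)[0][:,0]
def ray(C,uv):
    K,d,e,A=C;p=cv2.undistortPoints(np.array(uv,float).reshape(-1,1,2),K,d)[:,0]
    return e,np.c_[p,np.ones(len(p))]@A.T
def onplane(C,uv,z):
    e,r=ray(C,uv);return e+r*((z-e[2])/r[:,2])[:,None]
def axis(az,lean=np.radians(30)): return np.array([np.sin(lean)*np.cos(az),np.sin(lean)*np.sin(az),np.cos(lean)])
def frame(ax):
    y=np.cross(ax,[1,0,0]);y/=np.linalg.norm(y);return np.c_[np.cross(y,ax),y,ax]
t=np.linspace(0,2*np.pi,48,endpoint=False)
def ring(r,z): return np.c_[r*np.cos(t),r*np.sin(t),0*t+z]
E
python3 - <<'E'
from h import *
ims=[]
for c,(u,v),(w,h_) in(("scene",(292,232),(40,45)),("top",(281,225),(40,45))):
    im=snapshot(c)[:,:,::-1];cv2.imwrite(f"pics/{c}1.png",im)
    ims.append(cv2.resize(im[v-h_//2-8:v+h_//2+8,u-w//2-5:u+w//2+5],(400,480),interpolation=cv2.INTER_CUBIC))
    C=cam(c)
    for q,z in(("blue_tile_top",.042),("cap_dot",0),("small_cup",0),("cap",0)):
        for d in cut_out(c,q)[:3]:
            m=d["pixels"].astype(np.uint8);ys,xs=np.nonzero(m)
            rc=cv2.boxPoints(cv2.minAreaRect(np.c_[xs,ys].astype(np.float32)))
            print(c,q,round(d["score"],2),m.sum(),xs.mean().round(1),ys.mean().round(1),xs.min(),xs.max(),ys.min(),ys.max())
            if z:print(onplane(C,[[xs.mean(),ys.mean()]],z).round(3),onplane(C,rc,z).round(3).tolist())
cv2.imwrite("pics/crop1.png",np.hstack(ims))
E
```

```text
scene blue_tile_top 0.55 556 226.7 193.7 219 235 175 212
[[0.66  0.25  0.042]] [[0.739, 0.351, 0.042], [0.77, 0.308, 0.042], [0.595, 0.164, 0.042], [0.568, 0.201, 0.042]]
scene cap_dot 0.92 990 231.1 238.6 213 249 220 255
scene cap_dot 0.64 668 289.9 216.7 276 304 203 231
scene small_cup 0.74 1030 414.8 275.4 400 432 256 296
scene cap 0.67 665 289.9 217.0 276 304 203 231
scene cap 0.62 1034 231.3 238.6 213 249 219 256
top blue_tile_top 0.58 1387 159.3 265.5 139 179 246 285
[[0.457 0.281 0.042]] [[0.504, 0.339, 0.042], [0.512, 0.229, 0.042], [0.409, 0.219, 0.042], [0.401, 0.328, 0.042]]
top cap_dot 0.93 857 223.4 245.7 207 240 230 262
top cap_dot 0.86 551 281.2 231.3 269 294 218 244
top small_cup 0.65 558 386.7 203.4 373 400 191 215
top cap 0.85 567 280.9 231.4 268 294 218 244
top cap 0.76 887 223.2 246.1 207 240 230 262
```

View pics/crop1.png

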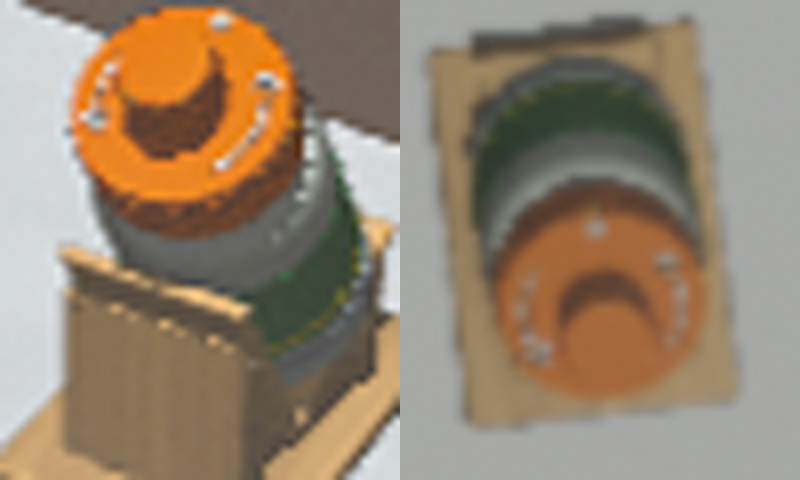

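```bash
cat >> h.py <<'E'
S=8
def capmask(C,p,box):
    F=frame(axis(p[3]));o=np.array(p[:3]);u0,v0,u1,v1=box
    m=np.zeros(((v1-v0)*S,(u1-u0)*S),np.uint8)
    for a in (np.r_[ring(.034,0),ring(.034,.024)],np.r_[ring(.015,.024),ring(.015,.050 if False else .049)]):
        q=proj(C,a@F.T+o);q=((q-[u0,v0]+.5)*S)
        cv2.fillConvexPoly(m,cv2.convexHull(q.astype(np.float32)).round().astype(np.int32),1)
    return cv2.resize(m.astype(np.float32),(u1-u0,v1-v0),interpolation=cv2.INTER_AREA)
def orange(im):
    h=cv2.cvtColor(im,cv2.COLOR_BGR2HSV);m=((h[...,0]>=4)&(h[...,0]<=14)&(h[...,1]>140)).astype(np.uint8)
    return cv2.morphologyEx(m,cv2.MORPH_CLOSE,np.ones((5,5)))
E
python3 - <<'E'
from h import *
box={"scene":(265,195,320,245),"top":(258,208,305,255)}
M={};C={}
for c in box:
    im=cv2.imread(f"pics/{c}1.png");u0,v0,u1,v1=box[c];C[c]=cam(c)
    m=orange(im)[v0:v1,u0:u1];n,l,st,_=cv2.connectedComponentsWithStats(m);m=(l==1+st[1:,4].argmax());M[c]=m.astype(np.float32);print(c,m.sum())
def cost(p,cs): return sum(np.abs(capmask(C[c],p,box[c])-M[c]).sum()/M[c].sum() for c in cs)
def fit(cs,x0):
    best=None
    for k in range(4):
        sx=np.vstack([x0,x0+np.diag([.01,.01,.01,.15])*(-1)**k])
        r=minimize(cost,x0,args=(cs,),method="Nelder-Mead",options=dict(initial_simplex=sx,xatol=1e-5,fatol=1e-5,maxiter=400));x0=r.x
    return r
x0=np.array([.545,-.055,.12,3.1])
for cs in(("scene","top"),("scene",),("top",)):
    r=fit(cs,x0);print(cs,r.x.round(4),round(r.fun,3))
    if len(cs)==2:X=r.x
    print("knob",(r.x[:3]+.036*axis(r.x[3])).round(4))
out=[]
for c in box:
    im=cv2.imread(f"pics/{c}1.png");
    def draw(P,u,v,w,h,col):
        pass
    for (cx,cy) in ((160,265),(285,225)):
        uv=proj(C[c],[[.457,.281,.042]])[0] if cx==160 else proj(C[c],X[:3])[0]
        k=8;u0,v0=int(uv[0])-24,int(uv[1])-18
        cr=cv2.resize(im[v0:v0+37,u0:u0+50],(400,296),interpolation=cv2.INTER_CUBIC)
        def pl(P,col):
            q=((proj(C[c],P)-[u0,v0]+.5)*k).round().astype(np.int32);cv2.polylines(cr,[q],True,col,1)
        if cx==160:
            a=.0905
            pl(np.array([.457,.281,.042])+.052*np.array([[1,1,0],[1,-1,0],[-1,-1,0],[-1,1,0]])@R.from_euler('z',.085).as_matrix().T,(0,0,255))
        else:
            F=frame(axis(X[3]))
            for rr,z in((.034,0),(.034,.024),(.015,.024),(.015,.049)): pl(ring(rr,z)@F.T+X[:3],(255,0,0))
        out.append(cr)
cv2.imwrite("pics/fit1.png",np.vstack([np.hstack(out[:2]),np.hstack(out[2:])]))
E
```

```text
scene 511
top 473
('scene', 'top') [ 0.5473 -0.0585  0.13    2.8377] 0.578
knob [ 0.5301 -0.0531  0.1612]
('scene',) [ 0.5768 -0.0388  0.1077  2.9122] 0.278
knob [ 0.5592 -0.0347  0.1389]
('top',) [ 5.4930e-01 -5.5100e-02 -2.7000e-03  4.1623e+00] 0.075
knob [ 0.5399 -0.0705  0.0284]
```

View pics/fit1.png

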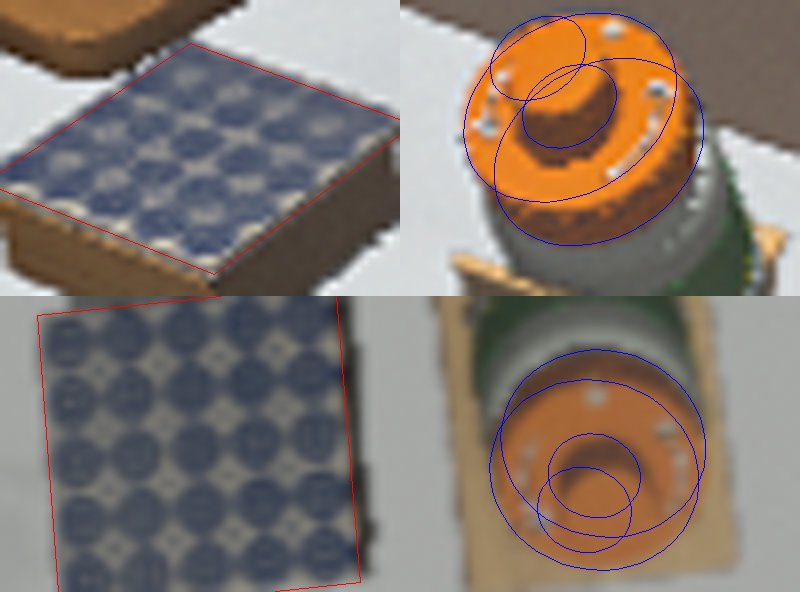

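Tile overlay agrees in both views, so the calibration is sound (blue tile about (0.456,0.281)). The cap fit is off because the colour mask drops the dark skirt. I'll refit with the network masks and take the lean azimuth from the stand's base edges.

```bash
cat > fit.py <<'E'
from h import *
box={"scene":(262,192,320,245),"top":(256,206,308,258)}
M={};C={}
ctr={"scene":(290,217),"top":(281,231)}
for c in box:
    C[c]=cam(c);im=snapshot(c);u0,v0,u1,v1=box[c];cv2.imwrite(f"pics/{c}2.png",im[:,:,::-1])
    acc=[]
    for q in("cap","cap_knob","cap"):
        for d in cut_out(c,q):
            ys,xs=np.nonzero(d["pixels"])
            if np.hypot(xs.mean()-ctr[c][0],ys.mean()-ctr[c][1])<6: acc.append(d["pixels"][v0:v1,u0:u1].astype(np.float32))
    print(c,[a.sum() for a in acc]);M[c]=np.mean(acc,0)
e=onplane(C["top"],[[259.75,201.25],[264.75,247.5],[292.9,198.1],[297.9,245]],.012)
for a,b in((0,1),(2,3)):
    d=e[b]-e[a];print("edge az",np.arctan2(d[1],d[0])%(2*np.pi), e[a].round(3),e[b].round(3))
def cost(p,cs): return sum(np.abs(capmask(C[c],p,box[c])-M[c]).sum()/M[c].sum() for c in cs)
def fit(cs,x0):
    for k in range(4):
        sx=np.vstack([x0,x0+np.diag([.01,.01,.01,.15])*(-1)**k])
        r=minimize(cost,x0,args=(cs,),method="Nelder-Mead",options=dict(initial_simplex=sx,xatol=1e-5,fatol=1e-5,maxiter=400));x0=r.x
    return r
for a0 in(3.0,3.3):
    r=fit(("scene","top"),np.array([.555,-.055,.12,a0]));print(r.x.round(4),round(r.fun,3),"knob",(r.x[:3]+.036*axis(r.x[3])).round(4));X=r.x
out=[]
for c in box:
    im=cv2.imread(f"pics/{c}2.png");uv=ctr[c];u0,v0=uv[0]-25,uv[1]-25
    cr=cv2.resize(im[v0:v0+50,u0:u0+50],(400,400),interpolation=cv2.INTER_CUBIC)
    F=frame(axis(X[3]))
    for rr,z in((.034,0),(.034,.024),(.015,.024),(.015,.049)):
        q=((proj(C[c],ring(rr,z)@F.T+X[:3])-[u0,v0]+.5)*8).round().astype(np.int32);cv2.polylines(cr,[q],True,(255,0,0),1)
    out.append(cr)
cv2.imwrite("pics/fit2.png",np.hstack(out))
E
python3 fit.py
```

```text
scene [np.float32(673.0), np.float32(685.0), np.float32(673.0)]
top [np.float32(560.0), np.float32(567.0), np.float32(560.0)]
edge az 3.2334471475993922 [ 0.637 -0.002  0.012] [ 0.502 -0.014  0.012]
edge az 3.225026687202526 [ 0.645 -0.098  0.012] [ 0.508 -0.11   0.012]
[ 0.5467 -0.0592  0.1302  2.8723] 0.139 knob [ 0.5293 -0.0544  0.1614]
[ 0.5467 -0.0561  0.1303  3.3334] 0.151 knob [ 0.529  -0.0595  0.1615]
```

View pics/fit2.png

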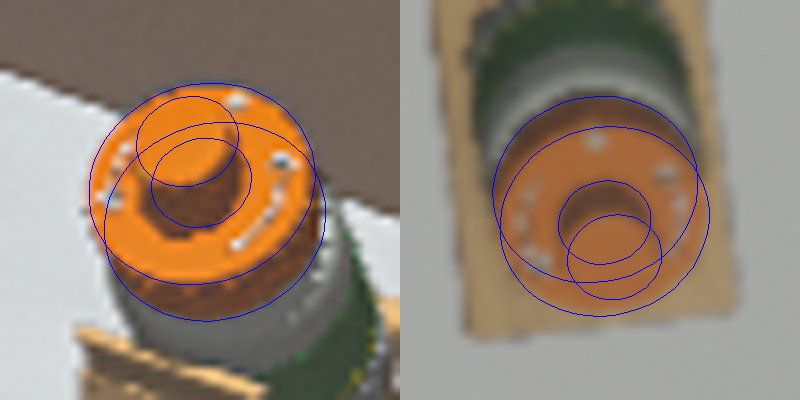

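```bash
cat >> h.py <<'E'
A=axis(3.23);KN=np.array([.529,-.0583,.1613])
def tool(turn):  # turn = ccw about A from start grasp orientation (rotated so q6 about +0.5)
    d=np.array([np.cos(3.23-np.pi),np.sin(3.23-np.pi),0]);y=A[2]*d+np.array([0,0,.5]);z=-A
    return R.from_rotvec(A*(turn-.5))*R.from_matrix(np.c_[np.cross(y,z),y,z])
def go(p,Rt,s=None):
    s=s or get_state();p0=s["tcp_pos"];r=(Rt*R.from_rotvec(s["eef_rot"]).inv()).as_rotvec()
    print("cm",((p-p0)*100).round(2),"rot",r.round(3),"t",round(s["time"],2))
E
python3 - <<'E'
from h import *
go(KN+A*.21,tool(0))
E
```

```text
cm [ 13.34 -67.66  -6.15] rot [ 0.437 -0.378 -1.498] t 1.9
```

```bash
python3 -m creep '1 2 -8 2 0 0 0;1 13.3 -67.7 -6 0.437 -0.378 -1.498;1 13.3 -67.7 -6 0.437 -0.378 -1.498;1 13.3 -67.7 -6 0.437 -0.378 -1.498;1 13.3 -67.7 -6 0.437 -0.378 -1.498;1 13.3 -67.7 -6 0.437 -0.378 -1.498;1 13.3 -67.7 -6 0.437 -0.378 -1.498;1 13.3 -67.7 -6 0.437 -0.378 -1.498;1 13.3 -67.7 -6 0.437 -0.378 -1.498;1 13.3 -67.7 -6 0.437 -0.378 -1.498'
python3 - <<'E'
from h import *
go(KN+A*.21,tool(0)); print(get_state()["q"].round(2))
E
```

```text
time: 3.15
tcp_pos: [0.4103, -0.0003, 0.3535]
eef_rot: [2.359, 1.539, 0.67]
contact_force: [0.8, 0.9, -1.0]
gripper_width: 0.0855
grip_force: 0.0
cm [ 1.41 -6.73 -1.03] rot [-0.001  0.003  0.003] t 3.15
[-0.1  -0.4   2.37  0.15  0.66  0.22]
```

```bash
python3 -m creep '1 1.4 -6.7 -1 0 0 0;1 1.4 -6.7 -1 0 0 0;1 1.4 -6.7 -1 0 0 0;1 1.4 -6.7 -1 0 0 0'
python3 - <<'E'
from h import *
go(KN+A*.21,tool(0)); s=get_state()
T=R.from_rotvec(s["eef_rot"]);p=s["tcp_pos"]
out=[]
for c,(u,v) in(("scene",(290,200)),("top",(281,240))):
    C=cam(c);im=snapshot(c)[:,:,::-1];u0,v0=u-33,v-30
    cr=cv2.resize(im[v0:v0+60,u0:u0+66],(396,360),interpolation=cv2.INTER_CUBIC)
    def dot(P,col):
        q=((proj(C,P)[0]-[u0,v0]+.5)*6).round().astype(int);cv2.circle(cr,tuple(int(x) for x in q),3,col,-1)
    for yy in(-.0425,.0425):dot(p+T.apply([0,yy,.160]),(255,0,0))
    dot(p+T.apply([0,0,.155]),(0,0,255));dot(KN+.013*A,(0,255,0))
    out.append(cr)
cv2.imwrite("pics/near1.png",np.hstack(out))
E
```

```text
time: 3.65
tcp_pos: [0.4246, -0.0642, 0.3431]
eef_rot: [2.358, 1.548, 0.667]
contact_force: [-0.4, 0.4, 1.1]
gripper_width: 0.0853
grip_force: 0.0
cm [-0.02 -0.34  0.  ] rot [-0.001 -0.    -0.003] t 3.65
```

View pics/near1.png

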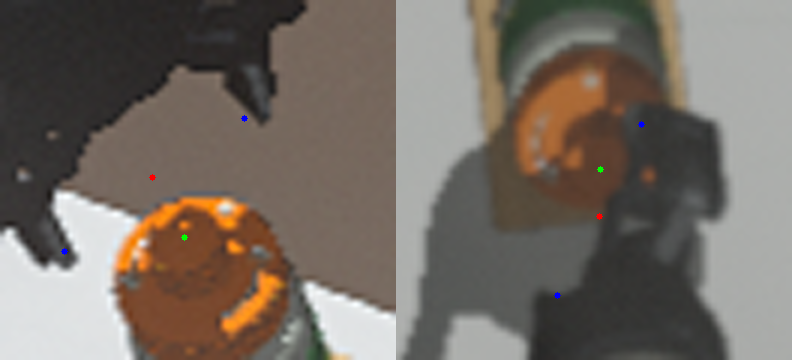

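Both views show the fingers on either side of the cap, with the knob (scene crop (184,237), top crop (600,168)) on the tool axis. Going in and closing.

```bash
python3 -m creep '1 0.8 -0.2 -1.4 0 0 0;1 1.6 -0.2 -2.8 0 0 0;1 2.5 -0.15 -4.3 0 0 0;1 2.5 -0.15 -4.3 0 0 0;1 2.5 -0.15 -4.3 0 0 0' 40; python3 -c "
from h import *
go(KN+A*.16,tool(0))"
```

```text
time: 4.38
tcp_pos: [0.4498, -0.0661, 0.3005]
eef_rot: [2.357, 1.547, 0.667]
contact_force: [-0.6, -1.0, 0.4]
gripper_width: 0.0853
grip_force: 0.0
cm [-0.05  0.08 -0.07] rot [-0.     0.    -0.002] t 4.38
```

```bash
python3 -m creep '0.4 0 0 0 0 0 0;0.4 0 0 0 0 0 0;0.3 0 0 0 0 0 0;0.2 0 0 0 0 0 0;0 0 0 0 0 0 0;0 0 0 0 0 0 0' 25; python3 -c "
from h import *
s=get_state();T=R.from_rotvec(s['eef_rot']);print('tool-frame force',T.inv().apply(s['contact_force']).round(1),s['ft_torque'].round(2));go(KN+A*.16,tool(0))"
```

```text
time: 5.12
tcp_pos: [0.4492, -0.0668, 0.2999]
eef_rot: [2.36, 1.546, 0.666]
contact_force: [-7.1, 0.8, 4.2]
gripper_width: 0.0292
grip_force: 26.9
tool-frame force [-0.6 -4.1 -7.2] [0.3  0.77 0.13]
cm [ 0.01  0.15 -0.  ] rot [-0.001 -0.001 -0.001] t 5.12
```

Knob gripped (29 mm) with little side load. Now pressing.

```bash
python3 -m creep '0 0 0 0 0 0 0;0 0 0 0 0 0 0;0 0.1 0.01 -0.17 0 0 0;0 0.2 0.02 -0.35 0 0 0;0 0.3 0.03 -0.52 0 0 0;0 0.38 0.03 -0.65 0 0 0;0 0.38 0.03 -0.65 0 0 0' 70; python3 -c "
from h import *
s=get_state();T=R.from_rotvec(s['eef_rot']);print('tool-frame force',T.inv().apply(s['contact_force']).round(1),s['ft_torque'].round(2),'depth',((np.array([.4492,-.0668,.2999])-s['tcp_pos'])@A*1000).round(1))"
```

```text
time: 6.0
tcp_pos: [0.4529, -0.0666, 0.2938]
eef_rot: [2.36, 1.546, 0.666]
contact_force: [-12.0, 0.8, 8.7]
gripper_width: 0.028
grip_force: 69.7
tool-frame force [ -1.2  -6.1 -13.4] [0.26 1.12 0.17] depth 7.1
```

```bash
python3 -m creep '0 0.05 0 -0.09 0 0 0;0 0.05 0 -0.09 0 0 0;0 0.05 0 -0.09 -0.075 -0.007 0.13;0 0.05 0 -0.09 -0.149 -0.013 0.26;0 0.05 0 -0.09 -0.224 -0.02 0.39;0 0.05 0 -0.09 -0.224 -0.02 0.39'; python3 -c "
from h import *
s=get_state();T=R.from_rotvec(s['eef_rot']);print('tool-frame force',T.inv().apply(s['contact_force']).round(1),T.inv().apply(s['ft_torque']).round(2),'depth',((np.array([.4492,-.0668,.2999])-s['tcp_pos'])@A*1000).round(1));go(s['tcp_pos'],tool(.45));print(s['q'].round(2))"
```

```text
time: 6.75
tcp_pos: [0.4538, -0.0663, 0.2938]
eef_rot: [1.901, 1.981, 0.556]
contact_force: [-11.6, 4.0, 13.3]
gripper_width: 0.0276
grip_force: 70.0
tool-frame force [  4.9  -3.3 -17.1] [ 0.87  0.82 -0.19] depth 7.6
cm [0. 0. 0.] rot [-0.001 -0.    -0.003] t 6.75
[-0.27 -0.2   2.34  0.36  0.53 -0.57]
```

```bash
python3 -m creep '0 0 0 0 -0.075 -0.007 0.13;0 0 0 0 -0.149 -0.013 0.26;0 0 0 0 -0.224 -0.02 0.39;0 0 0 0 -0.299 -0.026 0.52;0 0 0 0 -0.299 -0.026 0.52'
python3 - <<'E'
from h import *
s=get_state();T=R.from_rotvec(s['eef_rot']);print('tool-frame force',T.inv().apply(s['contact_force']).round(1),T.inv().apply(s['ft_torque']).round(2),'depth',((np.array([.4492,-.0668,.2999])-s['tcp_pos'])@A*1000).round(1));go(s['tcp_pos'],tool(1.05));print(s['q'].round(2))
out=[]
for c,(u,v) in(("scene",(290,210)),("top",(281,235))):
    im=snapshot(c)[:,:,::-1];u0,v0=u-33,v-30
    out.append(cv2.resize(im[v0:v0+60,u0:u0+66],(396,360),interpolation=cv2.INTER_CUBIC))
cv2.imwrite("pics/turn1.png",np.hstack(out))
E
```

```text
time: 7.38
tcp_pos: [0.4543, -0.0664, 0.2943]
eef_rot: [1.197, 2.388, 0.378]
contact_force: [-10.1, 2.8, 12.2]
gripper_width: 0.0279
grip_force: 69.8
tool-frame force [  4.4  -0.1 -15.5] [-0.02  1.05 -0.22] depth 7.4
cm [0. 0. 0.] rot [-0.     0.001 -0.003] t 7.38
[-0.27 -0.2   2.34  0.36  0.53 -1.17]
```

View pics/turn1.png

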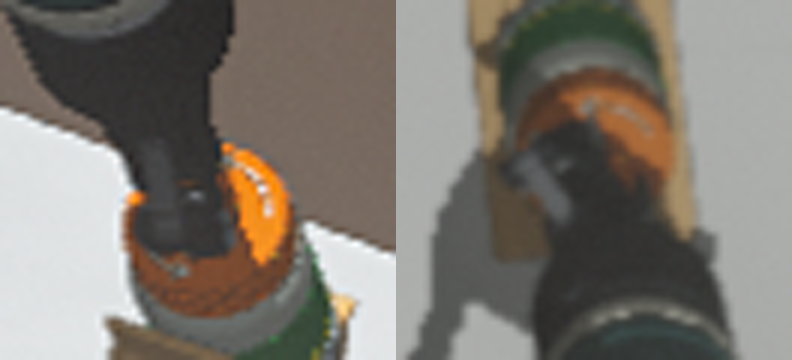

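The marks on the cap have moved round by about 60° (arc now at upper right of the top crop, (620,115)). Lifting along the axis.

```bash
python3 -m creep '0 -0.25 -0.02 0.43 0 0 0;0 -0.5 -0.04 0.87 0 0 0;0 -0.75 -0.07 1.3 0 0 0;0 -1 -0.09 1.73 0 0 0;0 -1 -0.09 1.73 0 0 0'
python3 - <<'E'
from h import *
s=get_state();T=R.from_rotvec(s['eef_rot']);print('tool-frame force',T.inv().apply(s['contact_force']).round(1),T.inv().apply(s['ft_torque']).round(2))
E
```

```text
time: 8.1
tcp_pos: [0.444, -0.0679, 0.3101]
eef_rot: [1.2, 2.387, 0.376]
contact_force: [-0.2, -0.3, -0.9]
gripper_width: 0.028
grip_force: 69.0
tool-frame force [ 0.1 -0.6  0.6] [0.22 0.16 0.02]
```

```bash
python3 -m creep '0 -1.5 -0.13 2.6 0 0 0;0 -3 -0.26 5.2 0 0 0;0 -3 -0.26 5.2 0 0 0'
python3 - <<'E'
from h import *
s=get_state();T=R.from_rotvec(s['eef_rot']);z=T.apply([0,0,1])
v=np.cross(z,[0,0,-1]);a=np.arcsin(np.linalg.norm(v));Rt=R.from_rotvec(v/np.linalg.norm(v)*a)*T
go(np.array([.456,.281,.29]),Rt)
out=[]
for c,(u,v) in(("scene",(285,190)),("top",(281,240))):
    im=snapshot(c)[:,:,::-1];u0,v0=u-33,v-30
    out.append(cv2.resize(im[v0:v0+60,u0:u0+66],(396,360),interpolation=cv2.INTER_CUBIC))
cv2.imwrite("pics/lift1.png",np.hstack(out))
E
```

```text
time: 8.48
tcp_pos: [0.4144, -0.0707, 0.3641]
eef_rot: [1.198, 2.383, 0.377]
contact_force: [0.8, 0.8, -1.0]
gripper_width: 0.0277
grip_force: 69.2
cm [ 4.16 35.17 -7.41] rot [-0.045  0.525 -0.   ] t 8.47
```

View pics/lift1.png

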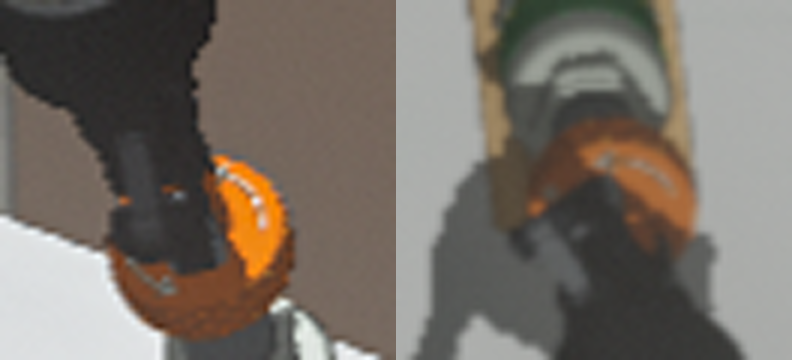

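The cap is off: it hangs in the gripper at scene crop (200,250), with the bare neck below at (235,335). Moving it over the blue tile.

```bash
python3 -m creep '0 0.5 5 0 -0.006 0.075 0;0 1.2 10 0 -0.013 0.15 0;0 1.8 15 0 -0.019 0.225 0;0 2.4 20 0 -0.026 0.3 0;0 3 25 -1 -0.032 0.375 0;0 3.6 30 -3 -0.039 0.45 0;0 4.2 35.2 -5 -0.045 0.525 0;0 4.2 35.2 -7.4 -0.045 0.525 0;0 4.2 35.2 -7.4 -0.045 0.525 0;0 4.2 35.2 -7.4 -0.045 0.525 0'
python3 - <<'E'
from h import *
s=get_state();T=R.from_rotvec(s['eef_rot']);z=T.apply([0,0,1]);print('z',z.round(4));p=s['tcp_pos']
out=[]
for c,k in(("scene",6),("top",6)):
    C=cam(c);im=snapshot(c)[:,:,::-1];q=proj(C,[.456,.281,.07])[0].astype(int);u0,v0=q[0]-33,q[1]-30
    cr=cv2.resize(im[v0:v0+60,u0:u0+66],(396,360),interpolation=cv2.INTER_CUBIC)
    for P,rr,col in((p+.196*z,.034,(0,255,0)),(p+.172*z,.034,(0,255,0)),(np.array([.456,.281,.042]),.034,(0,0,255))):
        q=((proj(C,ring(rr,0)+P)-[u0,v0]+.5)*6).round().astype(np.int32);cv2.polylines(cr,[q],True,col,1)
    out.append(cr)
cv2.imwrite("pics/over1.png",np.hstack(out));print(s['q'].round(2))
E
```

```text
time: 9.82
tcp_pos: [0.456, 0.2815, 0.2873]
eef_rot: [-1.409, -2.802, 0.003]
contact_force: [-0.1, 0.5, -0.3]
gripper_width: 0.0277
grip_force: 69.4
z [-0.0056  0.001  -1.    ]
[ 0.51  0.11  2.02  0.    1.02 -0.14]
```

View pics/over1.png

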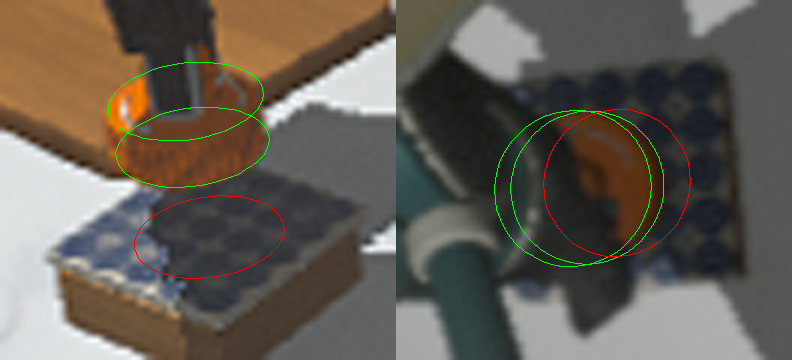

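The cap hangs level over the tile: in the scene crop it sits at (190,130) and the tile centre ring at (209,236). Lowering.

```bash
python3 -m creep '0 0 0 -1.5 0 0 0;0 0 0 -3 0 0 0;0 0 0 -3.8 0 0 0;0 0 0 -4.1 0 0 0;0 0 0 -4.1 0 0 0;0 0 0 -4.3 0 0 0;0 0 0 -4.3 0 0 0'
```

```text
time: 10.8
tcp_pos: [0.4562, 0.2819, 0.2452]
eef_rot: [-1.409, -2.803, 0.0]
contact_force: [-0.2, -0.0, -0.8]
gripper_width: 0.0281
grip_force: 69.4
```

```bash
python3 -m creep '0 0 0 -0.15 0 0 0;0 0 0 -0.3 0 0 0;0 0 0 -0.4 0 0 0;0 0 0 -0.4 0 0 0'; python3 -m creep '0 0 0 -0.1 0 0 0;0 0 0 -0.2 0 0 0;0 0 0 -0.2 0 0 0'
```

```text
time: 11.3
tcp_pos: [0.4562, 0.282, 0.2428]
eef_rot: [-1.409, -2.802, 0.001]
contact_force: [-5.3, -2.3, 12.0]
gripper_width: 0.0278
grip_force: 71.0
time: 11.68
tcp_pos: [0.4562, 0.282, 0.2427]
eef_rot: [-1.409, -2.802, 0.001]
contact_force: [-9.3, -4.7, 24.3]
gripper_width: 0.0281
grip_force: 72.4
```

```bash
python3 -m creep '0 0 0 0.3 0 0 0;0 0 0 0.3 0 0 0' 20; python3 -m creep '0.5 0 0 0 0 0 0;0.6 0 0 0 0 0 0;0.8 0 0 0 0 0 0;0.8 0 0 0 0 0 0;0.8 0 0 0 0 0 0'
```

```text
time: 11.92
tcp_pos: [0.4564, 0.2821, 0.2429]
eef_rot: [-1.41, -2.803, -0.002]
contact_force: [-1.9, -0.3, 6.8]
gripper_width: 0.0278
grip_force: 70.2
time: 12.55
tcp_pos: [0.456, 0.2818, 0.2418]
eef_rot: [-1.409, -2.802, 0.001]
contact_force: [-0.7, 0.9, 0.2]
gripper_width: 0.0683
grip_force: 0.0
```

```bash
python3 -m creep '0.8 0 0 1 0 0 0;0.8 0 0 3 0 0 0;0.8 0 0 6 0 0 0;0.8 0 0 11 0 0 0;0.8 -3 10 14 0 0 0;0.8 -8 16 14 0 0 0;0.8 -12 22 14 0 0 0;0.8 -12 22 14 0 0 0;0.8 -12 22 14 0 0 0'
python3 - <<'E'
from h import *
out=[]
for c in("scene","top"):
    C=cam(c);im=snapshot(c)[:,:,::-1];q=proj(C,[.456,.281,.06])[0].astype(int);u0,v0=q[0]-33,q[1]-30
    cr=cv2.resize(im[v0:v0+60,u0:u0+66],(396,360),interpolation=cv2.INTER_CUBIC)
    for z,rr in((.042,.034),(.066,.034),(.091,.015)):
        q=((proj(C,ring(rr,z)+[.456,.281,0])-[u0,v0]+.5)*6).round().astype(np.int32);cv2.polylines(cr,[q],True,(0,0,255),1)
    out.append(cr)
    print(c,[(x,[np.round(d["at"],3).tolist() for d in recognise(c,x)[:2]]) for x in("red_spice_jar","salt","small_cup")])
cv2.imwrite("pics/done1.png",np.hstack(out))
E
```

```text
time: 13.68
tcp_pos: [0.3336, 0.5048, 0.3832]
eef_rot: [-1.402, -2.805, -0.003]
contact_force: [0.7, 0.0, -0.1]
gripper_width: 0.0685
grip_force: 0.0
scene [('red_spice_jar', [[0.627, 0.221, 0.064]]), ('salt', [[0.631, -0.258, 0.047]]), ('small_cup', [[0.603, -0.357, 0.05], [0.441, -0.223, 0.039]])]
top [('red_spice_jar', [[0.642, 0.227, 0.103]]), ('salt', [[0.639, -0.243, 0.077], [0.623, -0.371, 0.038]]), ('small_cup', [[0.627, -0.369, 0.037]])]
```

View pics/done1.png

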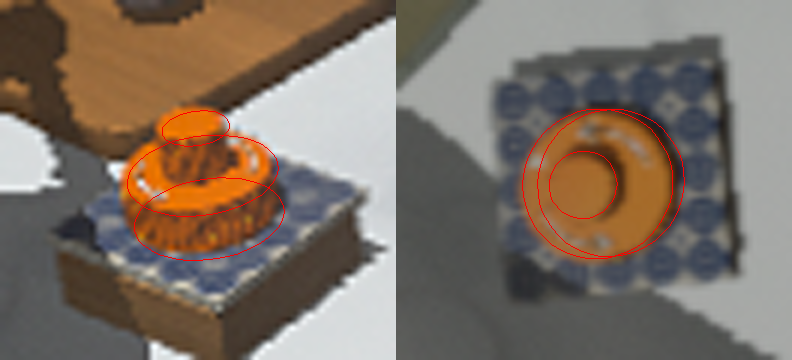

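The cap sits flat, knob up, at top crop (600,183), about 5 mm from the tile's centre. The bystanders haven't moved.

```bash
python3 -c "
from station import *
print(sign_off())"
```

```text
the job is handed in; nothing more can be done
None
```

The tub is open and its cap sits flat, knob up, on the blue-ringed tile about 5 mm off centre; the spice jar, salt shaker and cup were not disturbed, and the job was handed in at about 14 s (the hand-in gave no verdict).

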